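Hang the solder stock basket on the bench balance

ROBOT

A 6-joint arm with a two-finger parallel gripper is mounted at the origin on a cart in front of the work surface, level with it; the furniture and walls round the work are solid. World frame = base frame: x ahead of the robot, y to its left, z up, the work surface at z = 0. Lengths are in m, angles in rad, forces in N, time in s.
With the tool pointing down it reaches from about 0.275 to 0.875 m from the base axis. Payload 12.5 kg.
Tool frame: the origin (TCP) lies at the very end of the fingers, on their centre line; the grasp point (between the pads) lies 19 mm behind it; z points along the fingers, y is the line along which they close (so a half turn about z gives the same grasp; the last joint's range is limited). The gripper opens to 85 mm and grips with 20 to 120 N. Pads are 22 mm wide; open, the fingers measure 114 mm over their backs; the gripper's body (76 mm by 85 mm) begins 54 mm behind the grasp point. The pads swing forward as they close: fully open they stand 13 mm farther back than shut.
Start: joints at [-1.363, 0.351, 1.652, -0, 1.139, -0.085], TCP at [0.159, -0.527, 0.231] pointing down, gripper open.
Joint ranges: [-2.75, 2.75], [-0.79, 2.1], [0.01, 2.65], [-1.57, 4.71], [0.07, 3.14], [-2.87, 2.87]. Speed limits (rad/s): [2.22, 2.22, 2.79, 3.14, 3.14, 3.14].

INTERFACE

Orientations are given as a 3x3 rotation matrix whose columns are the frame's x, y, z axes.
In Python, from bench import manip gives the robot as it stands. Calls block until the motion is done:
- manip.move_ptp(position, orientation): joint-space move of the TCP to a pose.
- manip.move_l(position, attitude=None, max_speed=0.15): straight line of the TCP; attitude=None keeps the orientation; max_speed is the mean speed in m/s.
- manip.move_j(angles): joint-space move.
- manip.set_gripper(opening, effort=None): opening from 0.0 (shut) to 1.0 (fully open); effort is the grip in N (None keeps the last); returns when the fingers have stopped.
- manip.dwell(seconds).
- manip.inverse_kinematics(position, orientation): joint angles nearest the present ones, or None.
- manip.grab_frame(name): name is "side" or "top" or "wrist"; returns (picture, depth): 420x560x3 uint8, red, green, blue; 420x560 float32, m along the optical axis (not along the pixel's ray), 0 where there is no reading.
- manip.get_calibration(name): a dict with "camera_matrix" (3x3 intrinsics, pixels), "R" (3x3) and "t" (3): a world point X has camera coordinates R X + t. Camera axes: x right, y down, z forward; pixel columns grow to the right and rows downward; lengths in m; the calibration is good to about 2 mm. A picture is of the moment at which its call begins: read the wrist's pose just before it. get_calibration takes no time and is no camera call; for the wrist camera it gives the pose at the moment of the call.
A pose or a line that the arm cannot do raises manip.Unreachable and nothing moves.
- manip.sign_off(): hands the job in; it is judged then, once.
Trained networks look in the newest picture that a camera, given by its name, has taken for a name from the list of things; names that differ only in an ending like _2 or _b are one class to them, and where a whole thing is asked for, a point or a joint stands for the part that bears it (a point fixed in the world has none). Each returns a list of dicts, best first, with "confidence" (0 to 1); they miss things now and then, are a little off and sometimes report something else, mostly with a low value. They report only what shows in the picture. A call takes as long as a camera call. They do not tell look-alikes from the thing itself.
- manip.look_for(camera, name): "at" ([x, y, z] in m, in world coordinates, good to about 4 mm: the middle of the surface that is visible of it).
Readings, each from a call of its own:
- manip.current_time(): time.
- manip.current_qpos(): joint angles.
- manip.current_joint_vel(): joint speeds.
- manip.current_joint_torque(): joint torques, N m.
- manip.current_ee_pos(): TCP position.
- manip.current_tcp_rot(): TCP orientation.
- manip.current_force(): force on the tool from outside, world axes, zero at the start.
- manip.current_ft_torque(): the same for the moment, N m.
- manip.current_grip_width(): opening from 0.0 (shut) to 1.0 (fully open).
- manip.current_grip_force(): force on a finger pad.
Only numpy, scipy, OpenCV 4.12 (cv2) and the standard library are available. Lean on these libraries where they do the work, as an engineer would, in place of code of your own. Each camera call takes 0.05 s, during which the arm holds its last target. There are 200 camera calls.

TASK

Weigh the basket with the two solder spools: swing the blue balance arm out until it is fully against its stop, and hang the basket by the middle of its bail in the twin hooks of the arm, so that it hangs there freely, still and let go, with both spools in it. Keep the basket upright all the way, lower it gently into the hooks, and leave the blue blower, the white jar and the white nozzle bottle beside the stand where they are.

Things in the scene. Friction and masses are not known exactly. Their poses are not given: they have to be found in the camera images.
- basket: open steel basket, 92 (x) x 124 (y) x 56 mm high, standing on the blue mat (top 5 mm above the counter) with two solder spools (52 mm across, 35 mm high) in it; about 0.5 kg in all. Origin: centre of its underside; z up, y along its long side. On the middles of its two short ends, 48 mm above the underside, it carries the pivots of the bail.
- bail (a joint): the basket's bail: round 9 mm steel bar, an upside-down U, 140 mm wide between leg middles, turning about the basket's y axis through the pivots; stays where it is left. 0 = upright, positive = leaning to the basket's +x, rad, stops at +-1.4. Its top bar is straight for 114 mm along y, 87 mm from the pivot axis.
- bail_mid (a point): middle of the bail's top bar, in the centre of the round section; its y axis runs along the bar, its z axis points from the pivots to the bar (up when the bail is upright)
- swing_arm (a joint): angle of the blue arm of the weighing stand about the stand's upright column, rad: 0 = fully out, against its stop, pointing to the robot's right; grows as the arm is turned back towards the robot (clockwise seen from above) up to 1.6. It stays where it is left and moves with a push of 2 to 4 N at its end.
- balance_head (a point): centre of the balance head, an upright aluminium box 30 x 26 x 62 mm on the end of the blue arm, 102 mm from the column's axis, 189 mm above the counter. Axes turn with the arm: -x points outward along the arm, z up. The column is 28 mm thick, 208 mm high with the arm's hub (42 mm across); the arm is 20 mm wide, 22 mm high, its middle 185 mm above the counter.
- hook_seat (a point): middle between the twin hooks, the place for the middle of the bar: 170 mm from the column's axis, 187 mm above the counter. Axes as balance_head. The hooks, 8 mm round steel, stand 34 mm to either side (y), open upward: bottom 5 mm below this point, tips 20 mm outward and 13 mm above, backs 15 mm inward; free width 22 mm. A cross bar 48 mm inward, 14 mm above, joins them.
- balance_hook (a joint): travel of the twin hooks on the balance spring, m, positive down: about 0 unloaded, about 0.008 with the loaded basket
- weigh_stand: fixed weighing stand; origin on the column's axis at counter height; round foot, 124 mm across, 26 mm high. With the arm fully out it points along this body's -x axis.
- spool_white: solder spool with light grey flanges in the basket, 52 mm across, 35 mm high; origin at the centre of its underside
- spool_blue: solder spool with dark blue flanges in the basket, 52 mm across, 35 mm high; origin at the centre of its underside
- air_blower: light blue rubber blower standing on its base, 64 mm across, 126 mm high; origin at the centre of its underside. Leave it alone.
- desk_jar: white jar, 56 mm across, 71 mm high; origin at the centre of its underside. Leave it alone.
- needle_bottle: white bottle with a long nozzle, 37 mm across, 111 mm high; origin at the centre of its underside. Leave it alone.
Things that resemble listed ones, but are neither listed nor needed, are in the scene too. What is shaped like the spool_white but purple is not meant.

How it is judged:
At the end, for the whole second after the job is handed in: Arm within 0.08 rad of its stop; middle of the bail's bar within 14 mm of the middle between the hooks and the bar along their y within 0.15 rad; hooks pulled down over 4 mm; basket over 20 mm above the counter, tilted under 0.25 rad, slower than 0.03 m/s; spools' origins within 50 mm of its own (value of joint swing_arm below 0.08 rad and distance between bail_mid and hook_seat below 0.014 m and angle between the y axis of bail_mid and the y axis of hook_seat, either way round below 0.15 rad and value of joint balance_hook above 0.004 m and height (world z) of basket above 0.02 m and angle between basket's own z axis and vertical below 0.25 rad and linear speed of basket below 0.03 m/s and distance between each of spool_white, spool_blue and basket below 0.05 m); the robot touches nothing.
It fails at once if the basket is tipped by more than 0.6 rad (angle between basket's own z axis and vertical above 0.6 rad).
It fails at once if the hooks are struck down faster than 0.4 m/s (velocity of joint balance_hook above 0.4 m/s).
It fails at once if the blower, the jar or the bottle is moved more than 30 mm or knocked over (distance of any of air_blower, desk_jar, needle_bottle from where it was at the start of the episode above 0.03 m or angle between any of air_blower, desk_jar, needle_bottle's own z axis and vertical above 0.5 rad).
It also fails if it takes over 64 s, if anything falls off the work surface, if the arm or the gripper's body presses on something with over 40 N, if the wrist force passes 120 N, or if a joint passes its speed limit or range.

## Working session

There is one attempt and no reset: what is moved stays moved. The work goes in short steps, each a Python script; the robot and the scene stay as the last script left them, time stands still between calls to the robot, and variables do not carry over. Pictures are saved under pics/ and viewed, at most 10 in all, crops included, and the job is handed in when it is done.

```bash
ls; mkdir -p pics; python3 - <<'E'
from bench import manip as m
import cv2,numpy as np
ims={}
for c in ("side","top"):
    im,d=m.grab_frame(c); ims[c]=im
    np.save(f"pics/{c}_d0.npy",d); np.save(f"pics/{c}_i0.npy",im)
    for n in ("basket","bail","swing_arm","balance_head","weigh_stand","spool_white","spool_blue","air_blower","desk_jar","needle_bottle"):
        r=m.look_for(c,n); K=m.get_calibration(c)
        for q in r[:3]:
            p=K["camera_matrix"]@(K["R"]@np.array(q["at"])+K["t"]); print(c,n,np.round(q["at"],3),round(q["confidence"],2),(p[:2]/p[2]).astype(int))
    cv2.imwrite(f"pics/{c}0.png",im[:,:,::-1])
    K=m.get_calibration(c); print(c,np.round(K["R"],3).tolist(),np.round(-K["R"].T@K["t"],3),K["camera_matrix"][0])
print(m.current_time())
E
```

```text
pics
side basket [ 0.488 -0.417  0.046] 0.8 [275 342]
side bail [ 0.523 -0.415  0.112] 0.83 [295 306]
side swing_arm [ 0.502 -0.071  0.194] 0.8 [264 175]
side swing_arm [ 0.502 -0.339  0.045] 0.31 [279 311]
side balance_head [ 0.504 -0.072  0.19 ] 0.69 [265 177]
side weigh_stand [ 0.563 -0.028  0.141] 0.83 [290 188]
side spool_white [ 0.467 -0.17   0.027] 0.67 [254 269]
side spool_blue [ 0.5   -0.341  0.044] 0.74 [278 312]
side air_blower [0.41  0.007 0.054] 0.76 [226 221]
side desk_jar [ 0.361 -0.148  0.042] 0.97 [203 261]
side desk_jar [ 0.567 -0.031  0.145] 0.29 [292 187]
side needle_bottle [ 0.691 -0.202  0.043] 0.88 [363 261]
side [[0.993, -0.118, -0.025], [-0.075, -0.441, -0.894], [0.095, 0.889, -0.447]] [ 0.456 -0.975  0.55 ] [456.13542638   0.         289.17984462]
top basket [ 0.494 -0.369  0.04 ] 0.95 [347 223]
top bail [ 0.525 -0.368  0.135] 0.76 [353 209]
top bail [ 0.357 -0.127  0.052] 0.67 [254 273]
top swing_arm [ 0.51  -0.053  0.201] 0.96 [221 209]
top weigh_stand [ 0.556 -0.032  0.16 ] 0.55 [215 191]
top spool_white [ 0.49  -0.391  0.042] 0.77 [355 225]
top spool_white [ 0.466 -0.158  0.033] 0.49 [267 232]
top spool_blue [ 0.502 -0.334  0.04 ] 0.66 [334 220]
top air_blower [0.405 0.016 0.075] 0.94 [199 254]
top desk_jar [ 0.358 -0.126  0.051] 0.66 [254 273]
top needle_bottle [ 0.683 -0.192  0.059] 0.69 [283 151]
top needle_bottle [ 0.5   -0.333  0.04 ] 0.54 [333 221]
top needle_bottle [ 0.527 -0.369  0.132] 0.23 [353 208]
top [[0.025, -0.999, 0.02], [-0.995, -0.027, -0.098], [0.099, -0.018, -0.995]] [ 0.423 -0.177  1.194] [432.48831846   0.         283.54398408]
1.1
```

View pics/side0.png

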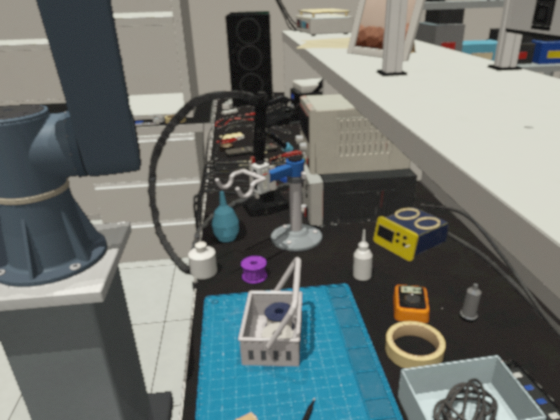

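View pics/top0.png

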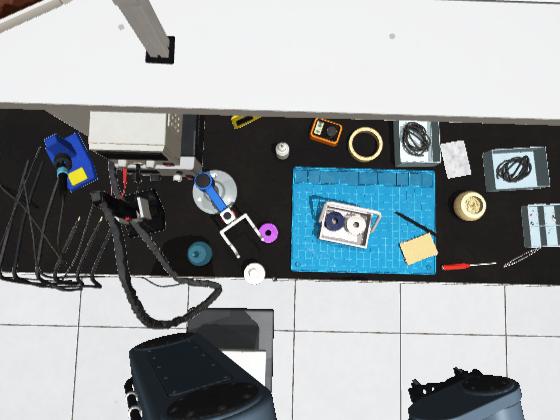

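The side view shows the basket at about (272,325) with both spools inside. Its bail leans away, with the bar at about (290,290). The stand's foot is at (297,237) with the blue arm towards the camera-left at (285,170). The jar is at (203,261), the blower at (226,221) and the bottle at (363,261).

Look-alikes:
- **Spools:** the purple one at side (254,269) / top (268,232) is not meant. The white one at top (355,225) and the blue at (334,220) are both in the basket.
- **Basket:** grey trays at top (416,140) and (515,168) are not the basket. The basket is the one on the mat at top (347,223).
- **Bail:** a "bail" hit on the jar at top (254,273) is false.
- **Bottle:** the right one is at top (283,151). Weaker hits at (333,221) and (353,208) are in the basket.

Next I'll measure from the depth of both views.

```bash
cat > h.py <<'E'
from bench import manip as m
import cv2,numpy as np
def cloud(c,d=None,K=None):
    if d is None: K=m.get_calibration(c); im,d=m.grab_frame(c)
    else: K=K or m.get_calibration(c); im=None
    v,u=np.indices(d.shape); k=K["camera_matrix"]
    P=np.stack([(u-k[0,2])/k[0,0]*d,(v-k[1,2])/k[1,1]*d,d],-1)
    W=(P-K["t"])@K["R"]; W[d==0]=np.nan
    return im,W
def crop(name,im,u0,u1,v0,v1,s=3):
    cv2.imwrite(f"pics/{name}.png",cv2.resize(im[v0:v1,u0:u1,::-1],None,fx=s,fy=s,interpolation=cv2.INTER_CUBIC))
def box(W,lo,hi):
    P=W.reshape(-1,3); return P[np.all((P>lo)&(P<hi),1)]
def proj(K,p):
    q=K["camera_matrix"]@(K["R"]@np.array(p)+K["t"]); return q[:2]/q[2]
E
python3 - <<'E'
from h import *
f=lambda a:np.round(a,3).tolist()
for c in("top","side"):
    _,W=cloud(c,np.load(f"pics/{c}_d0.npy"))
    b=box(W,[.4,-.5,.105],[.65,-.25,.17]); print(c,"bail",len(b),f(b.mean(0)),f(b.min(0)),f(b.max(0)))
    t=b[b[:,2]>b[:,2].max()-.02]; u=np.linalg.svd(t-t.mean(0))[2][0]; print(" bar",f(t.mean(0)),f(u),f(t.min(0)),f(t.max(0)))
    a=box(W,[.38,-.25,.14],[.66,.03,.26])
    for z in (.15,.165,.18,.195,.21,.225): 
        s=a[abs(a[:,2]-z)<.0075]; 
        if len(s): print(" z",z,len(s),f(s.min(0)),f(s.max(0)))
    P=W.reshape(-1,3); s=P[(P[:,2]>.25)&(P[:,0]>.3)&(abs(P[:,1]+.2)<.5)]
    h,e=np.histogram(s[:,2],np.arange(.25,1.0,.05)); print(h)
    for lo in e[:-1]:
        q=s[(s[:,2]>lo)&(s[:,2]<lo+.05)]
        if len(q)>300: print(" ",round(lo,2),len(q),f(q.min(0)),f(q.max(0)))
    k=box(W,[.45,-.47,.0],[.55,-.28,.07]); print("rim/mat",f(np.percentile(k,[1,99],axis=0)))
im=np.load("pics/top_i0.npy"); a=im[155:285,180:400]; a=cv2.resize(a,None,fx=3.5,fy=3.5,interpolation=cv2.INTER_CUBIC); cv2.imwrite("pics/t1.png",a[:,:,::-1])
for c in("top",):
    K=m.get_calibration(c); print("crop px of (.525,-.37,.135)",(proj(K,[.525,-.37,.135])-[180,155])*3.5)
E
```

```text
top bail 236 [0.528, -0.369, 0.129] [0.5, -0.441, 0.106] [0.543, -0.294, 0.137]
 bar [0.529, -0.369, 0.131] [-0.178, -0.984, -0.002] [0.506, -0.441, 0.117] [0.543, -0.295, 0.137]
 z 0.15 5 [0.555, -0.026, 0.151] [0.588, -0.005, 0.157]
 z 0.165 9 [0.556, -0.027, 0.158] [0.58, 0.0, 0.172]
 z 0.18 99 [0.411, -0.144, 0.173] [0.596, -0.0, 0.187]
 z 0.195 426 [0.4, -0.15, 0.188] [0.596, 0.014, 0.202]
 z 0.21 377 [0.405, -0.15, 0.203] [0.593, 0.011, 0.217]
 z 0.225 125 [0.478, -0.083, 0.218] [0.512, -0.051, 0.227]
[ 3857  2863 55542   377   468   506   497     0     0     0     0     0
     0     0]
  0.25 3857 [0.3, 0.059, 0.25] [0.715, 0.3, 0.3]
  0.3 2863 [0.321, -0.699, 0.3] [0.701, 0.3, 0.35]
  0.35 55542 [0.692, -0.7, 0.35] [0.936, 0.3, 0.4]
  0.4 377 [0.789, 0.041, 0.4] [0.825, 0.079, 0.45]
  0.45 468 [0.789, 0.041, 0.45] [0.827, 0.079, 0.5]
  0.5 506 [0.789, 0.041, 0.5] [0.825, 0.077, 0.55]
  0.55 497 [0.787, -0.592, 0.55] [0.802, 0.078, 0.595]
rim/mat [[0.451, -0.469, 0.001], [0.548, -0.282, 0.064]]
side bail 425 [0.524, -0.387, 0.127] [0.5, -0.444, 0.105] [0.544, -0.298, 0.135]
 b
[... 242 characters left out ...]
] [0.596, -0.01, 0.187]
 z 0.195 508 [0.401, -0.154, 0.188] [0.597, 0.001, 0.202]
 z 0.21 322 [0.404, -0.154, 0.203] [0.593, 0.012, 0.217]
 z 0.225 75 [0.478, -0.087, 0.218] [0.511, -0.061, 0.225]
[ 2395  4944 25815  1239  2425   843     0     0     0     0     0     0
     0     0]
  0.25 2395 [0.3, 0.055, 0.25] [0.776, 0.299, 0.3]
  0.3 4944 [0.32, -0.7, 0.3] [0.72, 0.298, 0.35]
  0.35 25815 [0.692, -0.7, 0.35] [1.119, 0.3, 0.4]
  0.4 1239 [0.789, 0.037, 0.4] [1.097, 0.282, 0.45]
  0.45 2425 [0.789, -0.142, 0.45] [1.065, 0.3, 0.5]
  0.5 843 [0.79, -0.12, 0.5] [1.065, 0.3, 0.521]
rim/mat [[0.451, -0.468, 0.004], [0.549, -0.297, 0.063]]
crop px of (.525,-.37,.135) [609.28725041 190.0921552 ]
```

View pics/t1.png

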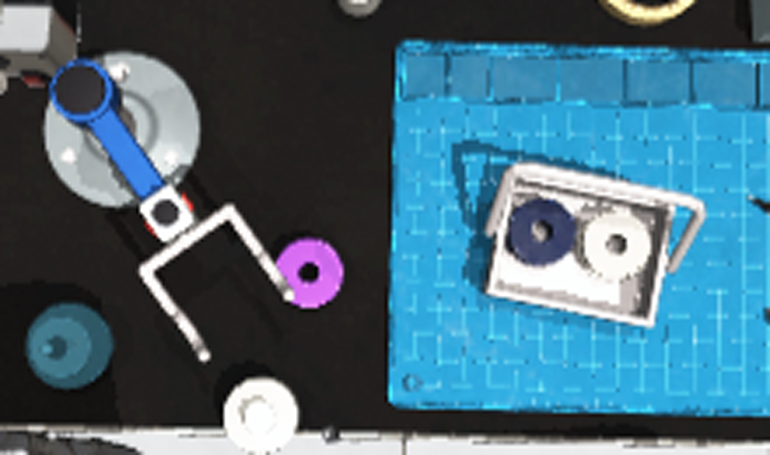

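The crop shows the bail leaning to +x, with the bar running from (510,170) to (700,210). The hooks open at the lower right, with tips at (205,355) and (290,295). The purple spool (310,272) is outside the basket, and the blue and white spools are inside at (542,232) and (616,243). The next check is the cable near the working lane, then the IK choices.

```bash
cat >> h.py <<'E'
col=np.array([.576,-.008])
def R(yaw_y):   # tool down, tool y at world heading yaw_y
    y=np.array([np.cos(yaw_y),np.sin(yaw_y),0]); z=np.array([0,0,-1.]); return np.stack([np.cross(y,z),y,z],1)
def A(th): return np.array([-np.sin(th),-np.cos(th)])
def N(th): return np.array([-np.cos(th),np.sin(th)])
E
python3 - <<'E'
from h import *
f=lambda a:np.round(a,3).tolist()
for c in("top","side"):
    _,W=cloud(c,np.load(f"pics/{c}_d0.npy"))
    for x in np.arange(.2,.6,.05):
        for y in (-.1,-.05,0,.05,.1):
            q=box(W,[x,y,.13],[x+.05,y+.05,.6])
            if len(q)>3: print(c,f([x,y]),len(q),f(q[:,2].min()),f(q[:,2].max()))
    h=box(W,[.46,-.1,.205],[.53,-.04,.24]); print("head",f(h.mean(0)),f(h.min(0)),f(h.max(0)))
    h=box(W,[.55,-.04,.203],[.61,.03,.22]); print("hub",f(h.mean(0)),f(h.min(0)),f(h.max(0)))
    h=box(W,[.39,-.2,.175],[.47,-.04,.22]); i=[h[:,0].argmin(),h[:,1].argmin()]; print("tips",f(h[i]))
    h=box(W,[.48,-.12,.004],[.66,.08,.027]); print("foot",f(h.min(0)),f(h.max(0)))
print(m.current_tcp_rot().round(2).tolist(), "cam in tool",f(m.current_tcp_rot().T@(-m.get_calibration("wrist")["R"].T@m.get_calibration("wrist")["t"]-m.current_ee_pos())))
bar=[.5285,-.369]
for name,p,ys in(("push0",list(col+.094*A(.93)+.04*N(.93))+[.17],(-.93,np.pi-.93)),("pushe",list(col+.094*A(0)+.024*N(0))+[.17],(np.pi/2,-np.pi/2)),("grasp",bar+[.115],(-.18,np.pi-.18)),("hang",list(col+.17*A(0))+[.17],(np.pi/2,-np.pi/2))):
    for y in ys:
        # push uses tool x along push -> tool y along arm
        yy=np.arctan2(*A(.93)[::-1])+(y==ys[1])*np.pi if name=="push0" else y
        q=m.inverse_kinematics(p,R(yy)); print(name,round(yy,2),f(p),None if q is None else f(q))
print(m.current_time())
E
```

```text
top [0.2, -0.1] 263 0.329 0.6
top [0.2, -0.05] 1313 0.232 0.6
top [0.2, 0.0] 1032 0.203 0.576
top [0.2, 0.05] 570 0.13 0.449
top [0.2, 0.1] 45 0.176 0.316
top [0.25, -0.1] 616 0.411 0.6
top [0.25, 0.05] 72 0.153 0.241
top [0.25, 0.1] 192 0.199 0.279
top [0.3, 0.1] 246 0.253 0.322
top [0.35, 0.1] 295 0.306 0.336
top [0.4, -0.1] 92 0.179 0.207
top [0.4, 0.1] 292 0.317 0.337
top [0.45, -0.1] 235 0.174 0.227
top [0.45, 0.1] 121 0.312 0.334
top [0.5, -0.1] 90 0.181 0.227
top [0.5, -0.05] 147 0.186 0.2
top [0.55, -0.05] 282 0.151 0.212
top [0.55, 0.0] 74 0.165 0.21
head [0.491, -0.07, 0.218] [0.46, -0.098, 0.205] [0.512, -0.051, 0.227]
hub [0.575, -0.006, 0.207] [0.556, -0.026, 0.203] [0.593, 0.011, 0.212]
tips [[0.4, -0.091, 0.198], [0.442, -0.15, 0.204]]
foot [0.481, -0.12, 0.004] [0.66, 0.079, 0.027]
side [0.2, -0.1] 2177 0.293 0.535
side [0.2, -0.05] 1072 0.199 0.537
side [0.2, 0.0] 136 0.191 0.47
side [0.2, 0.05] 217 0.131 0.35
side [0.2, 0.1] 4 0.179 0.213
side [0.25, -0.1] 177 0.406 0.538
side [0.25, 0.05] 168 0.156 0.255
side [0.25, 0.1] 186 0.194 0.281
side [0.3, 0.1] 268 0.252 0.
[... 553 characters left out ...]
0.29, -0.0], [0.29, -0.96, 0.0], [-0.0, -0.0, -1.0]] cam in tool [0.07, 0.0, -0.143]
push0 -2.5 [0.477, -0.032, 0.17] [-0.165, 0.301, 1.895, -0.0, 0.946, 2.336]
push0 0.64 [0.477, -0.032, 0.17] [-0.165, 0.301, 1.895, -0.0, 0.946, -0.806]
pushe 1.57 [0.552, -0.102, 0.17] [-0.266, 0.441, 1.682, -0.0, 1.018, -1.836]
pushe -1.57 [0.552, -0.102, 0.17] [-0.266, 0.441, 1.682, -0.0, 1.018, 1.305]
grasp -0.18 [0.528, -0.369, 0.115] [-0.682, 0.647, 1.485, -0.0, 1.01, -0.502]
grasp 2.96 [0.528, -0.369, 0.115] [-0.682, 0.647, 1.485, -0.0, 1.01, 2.64]
hang 1.57 [0.576, -0.178, 0.17] [-0.377, 0.511, 1.568, -0.0, 1.062, -1.948]
hang -1.57 [0.576, -0.178, 0.17] [-0.377, 0.511, 1.568, -0.0, 1.062, 1.194]
1.1
```

```bash
cat > push.py <<'E'
from h import *
m.set_gripper(0.0,40)
th=.93; P=lambda th,off,z: np.r_[col+.092*A(th)+off*N(th),z]; O=lambda th:R(np.pi/2-th)
m.move_ptp(P(th,.045,.28),O(th)); m.move_l(P(th,.045,.172),max_speed=.2)
f0=m.current_force(); off=.024
ths=list(np.arange(.93,.2,-.1))+list(np.arange(.2,-.25,-.025))
for t in ths:
    m.move_l(P(t,off,.172),O(t),max_speed=.12 if t>.2 else .05)
    f=(m.current_force()-f0)[:2]; r=f@-N(t)
    if t<.25: print(round(t,3),f.round(1),round(r,1))
    if -r>15: break
print("end",t,m.current_ee_pos().round(4),m.current_time())
E
python3 push.py
```

```text
0.23 [-0.9 -0.8] -0.7
0.2 [-0.5 -1.1] -0.2
0.175 [-2.   0.1] -2.0
0.15 [-0.6 -0.4] -0.5
0.125 [-1.3  0.2] -1.3
0.1 [-0.3 -1.3] -0.2
0.075 [-0.8 -0.6] -0.8
0.05 [-0.9 -0.3] -0.9
0.025 [-0.9 -1. ] -0.9
0.0 [-0.5 -0.1] -0.5
-0.025 [-5.8  0.1] -5.8
-0.05 [-20.1  -4. ] -20.3
end -0.04999999999999993 [ 0.5533 -0.1011  0.1708] 9.5083
```

```bash
python3 - <<'E'
from h import *
f=lambda a:np.round(a,3).tolist()
p=m.current_ee_pos(); m.move_l(p+[-.02,0,0],max_speed=.1); m.move_l(p+[-.02,0,.11],max_speed=.25)
m.set_gripper(.55,40)
m.move_ptp([.5285,-.369,.26],R(-.18))
K=m.get_calibration("wrist")
imw,W=cloud("wrist"); cv2.imwrite("pics/w1.png",imw[:,:,::-1])
b=box(W,[.47,-.47,.11],[.58,-.27,.15]); print("wrist bail",len(b))
if len(b)>20:
    u=np.linalg.svd(b-b.mean(0),full_matrices=False)[2][0]; print(f(b.mean(0)),f(u),f(b.min(0)),f(b.max(0)))
for c in("top","side"):
    im,W=cloud(c); cv2.imwrite(f"pics/{c}2.png",im[:,:,::-1]); np.save(f"pics/{c}2W.npy",W)
    if c=="side": s=im[130:270,190:390]
    for n,lo,hi in(("head",[.53,-.15,.205],[.61,-.08,.24]),("hub",[.55,-.04,.203],[.61,.03,.22]),("hookR",[.52,-.25,.18],[.575,-.14,.22]),("hookL",[.577,-.25,.18],[.63,-.14,.22])):
        h=box(W,lo,hi); 
        if len(h): print(c,n,len(h),f(h.mean(0)),f(h.min(0)),f(h.max(0)))
cv2.imwrite("pics/s2.png",cv2.resize(s[:,:,::-1],None,fx=4,fy=4,interpolation=cv2.INTER_CUBIC))
print(m.current_time())
E
```

```text
wrist bail 1823
[0.53, -0.363, 0.131] [-0.174, -0.985, 0.007] [0.502, -0.441, 0.11] [0.544, -0.296, 0.136]
top head 195 [0.577, -0.112, 0.217] [0.543, -0.149, 0.205] [0.608, -0.093, 0.227]
top hub 170 [0.575, -0.006, 0.207] [0.558, -0.026, 0.203] [0.59, 0.013, 0.212]
top hookR 78 [0.546, -0.17, 0.195] [0.542, -0.2, 0.18] [0.551, -0.142, 0.208]
top hookL 80 [0.614, -0.17, 0.194] [0.61, -0.198, 0.18] [0.618, -0.14, 0.209]
side head 156 [0.574, -0.12, 0.215] [0.544, -0.147, 0.205] [0.59, -0.099, 0.225]
side hub 7 [0.571, -0.021, 0.204] [0.564, -0.025, 0.203] [0.581, -0.019, 0.205]
side hookR 102 [0.546, -0.175, 0.195] [0.542, -0.202, 0.181] [0.55, -0.141, 0.206]
side hookL 110 [0.614, -0.173, 0.194] [0.61, -0.201, 0.181] [0.619, -0.14, 0.206]
12.4
```

View pics/w1.png

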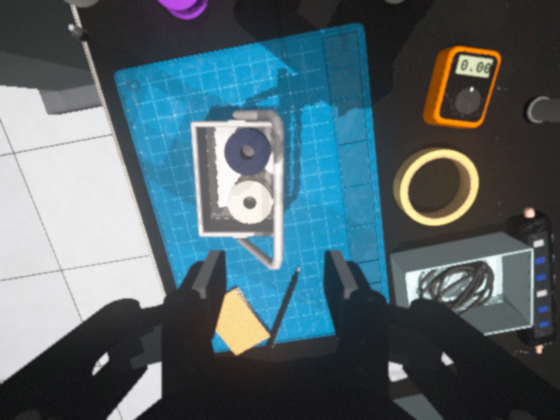

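View pics/s2.png

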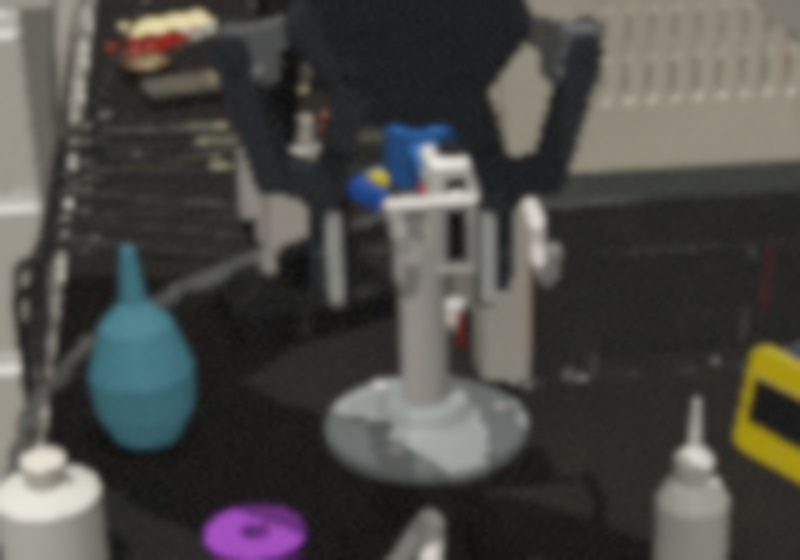

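The wrist view shows the open fingers at (205,290) and (340,290), on either side of the bail line at x≈278. The bar runs from (278,115) to (275,265), and both spools are in the basket at (247,150) and (250,200). The side crop shows the blower (145,370), jar and bottle still standing and the arm out. All three clouds put the bar's middle at about (0.529,-0.3685,0.131) and the hook seat at about (0.5795,-0.178). Next I grasp the bar, straighten the bail and lift.

```bash
python3 - <<'E'
from h import *
f=lambda a:np.round(a,3).tolist()
y=-.175; bx=np.array([np.cos(y),np.sin(y)]); mid=np.array([.529,-.3685]); l0=.445
piv=mid-.087*np.sin(l0)*bx
T=lambda l,dz=0:np.r_[piv+.087*np.sin(l)*bx,.053+.087*np.cos(l)-.019+dz]
m.move_l(np.r_[mid,T(l0)[2]],R(y),max_speed=.12)
f0=m.current_force(); m.set_gripper(0.0,60)
print("grip",m.current_grip_width(),m.current_grip_force(),f(m.current_force()-f0),f(m.current_ee_pos()))
for l in (.33,.22,.11,0):
    m.move_l(T(l),max_speed=.06); print(round(l,2),f(m.current_force()-f0))
m.move_l(T(0,.03),max_speed=.08); print(f(m.current_force()-f0))
m.move_l(T(0,.11),max_speed=.15); print(f(m.current_force()-f0),m.current_time(),f(m.current_ee_pos()))
im,W=cloud("side"); crop("s3",im,200,380,230,400,3)
E
```

```text
grip 0.0787582990147483 58.569767475128174 [-0.338, 1.488, 2.007] [0.529, -0.369, 0.113]
0.33 [-0.612, 1.134, -4.2]
0.22 [-0.088, 0.375, -6.014]
0.11 [0.215, 0.3, -5.728]
0 [0.644, 0.295, -6.302]
[-0.745, 0.402, -5.676]
[0.073, 0.599, -6.543] 16.675 [0.492, -0.362, 0.23]
```

View pics/s3.png

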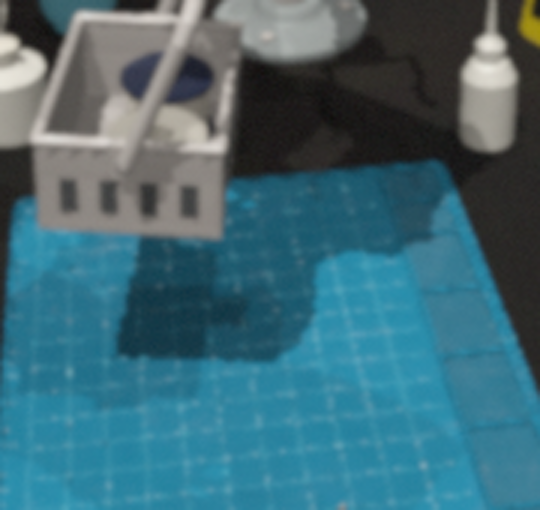

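The basket is lifted and level, with both spools in it at (165,75) and (155,125). The jar and bottle are untouched. The near bail leg from (125,165) to about (190,0) looks leaned, so I'll measure the lean.

```bash
cat > lean.py <<'E'
from h import *
f=lambda a:np.round(a,4).tolist()
def lean(y,verbose=True):
    p=m.current_ee_pos(); bx=np.array([np.cos(y),np.sin(y)]); by=np.array([-bx[1],bx[0]]); out=[]
    for c in("side","top"):
        _,W=cloud(c); P=W.reshape(-1,3); P=P[~np.isnan(P[:,0])]
        L=np.c_[(P[:,:2]-p[:2])@bx,(P[:,:2]-p[:2])@by,P[:,2]-p[2]-.019]
        g=L[(abs(abs(L[:,1])-.07)<.010)&(L[:,2]<-.01)&(L[:,2]>-.068)&(abs(L[:,0])<.07)]
        for s in(-1,1):
            q=g[g[:,1]*s>0]
            if len(q)>8: k=np.polyfit(q[:,2],q[:,0],1); print(c,"leg",s,len(q),"slope",f(k))
        b=L[(abs(L[:,1])<.066)&(abs(L[:,0])<.12)&(L[:,2]>-.1)&(L[:,2]<-.06)]
        if len(b): print(c,"rim",len(b),f(np.percentile(b,[2,98],axis=0)))
        r=b[(abs(b[:,0])>.0)&(b[:,2]>-.085)]
        if len(r)>20: X=np.c_[r[:,:2],np.ones(len(r))]; print("   rim plane",f(np.linalg.lstsq(X,r[:,2],rcond=None)[0]))
if __name__=="__main__":
    t=m.current_tcp_rot(); lean(np.arctan2(t[1,1],t[0,1])); print(m.current_time(),f(m.current_ft_torque()))
E
python3 lean.py
```

```text
side leg -1 249 slope [0.4502, -0.0007]
side leg 1 57 slope [0.3884, -0.0047]
side rim 2580 [[-0.0819, -0.0655, -0.0993], [0.0101, 0.06, -0.0702]]
   rim plane [-0.0207, 0.006, -0.0771]
top leg -1 13 slope [0.3413, -0.0104]
top leg 1 36 slope [0.4239, -0.0047]
top rim 86 [[-0.0506, -0.0653, -0.0972], [0.0101, 0.0586, -0.0705]]
   rim plane [-0.0711, 0.0016, -0.0774]
16.825 [-0.031, -0.0927, -0.0147]
```

The bail still leans about 0.42 rad while the basket hangs level, because the firm grip keeps the bar from turning. I'll go lower over the mat, ease the grip to 20 N so it swings plumb, and re-measure.

```bash
python3 - <<'E'
from h import *
from lean import lean
p=m.current_ee_pos(); m.move_l(p-[0,0,.06],max_speed=.15)
print(m.current_ft_torque().round(3)); m.set_gripper(0.0,20); m.dwell(.3); print(m.current_grip_width(),m.current_grip_force(),m.current_ft_torque().round(3))
lean(-.175); print(m.current_time(),m.current_force().round(2))
E
```

```text
[-0.08  -0.155 -0.018]
0.08037487734195842 58.338441252708435 [ 0.022 -0.167  0.051]
side leg -1 222 slope [0.4473, -0.0009]
side leg 1 38 slope [0.4056, -0.0038]
side rim 2438 [[-0.0819, -0.0654, -0.0993], [0.0104, 0.0602, -0.0702]]
   rim plane [-0.0224, 0.0047, -0.0771]
top leg 1 30 slope [0.4222, -0.0049]
top rim 35 [[-0.0383, -0.0649, -0.0942], [0.0105, 0.0615, -0.0713]]
   rim plane [-0.1603, 0.0378, -0.0775]
18.0 [ 0.03 -0.08 -5.03]
```

```bash
python3 - <<'E'
from h import *
from lean import lean
print(m.current_grip_force(),m.current_grip_width())
for w in (.02,.05):
    m.set_gripper(w,20); m.dwell(.2); print(w,m.current_grip_force(),m.current_grip_width(),m.current_ft_torque().round(3),m.current_force().round(2),m.current_time())
lean(-.175)
E
```

```text
58.33835005760193 0.07816065820727014
0.02 58.338539600372314 0.07888775669879165 [ 0.019 -0.135  0.021] [-0.37  0.87 -4.21] 18.4167
0.05 58.33884537220001 0.07952633579446927 [-0.039 -0.158  0.016] [ 0.26  0.73 -4.5 ] 18.8333
side leg -1 222 slope [0.4487, -0.001]
side leg 1 42 slope [0.4109, -0.0037]
side rim 2459 [[-0.0819, -0.0654, -0.0992], [0.0103, 0.0605, -0.0701]]
   rim plane [-0.0204, 0.0078, -0.077]
top leg 1 32 slope [0.4308, -0.0039]
top rim 34 [[-0.0386, -0.0651, -0.0946], [0.0106, 0.0614, -0.0709]]
   rim plane [-0.1025, 0.0119, -0.0769]
```

The grip force is latched while the fingers hold. So I'll set the basket on the mat, loosen, push the bail upright with loose fingers, and regrip lightly.

```bash
python3 - <<'E'
from h import *
from lean import lean
f=lambda a:np.round(a,3).tolist()
y=-.175; bx=np.array([np.cos(y),np.sin(y)]); p=m.current_ee_pos()
z0=.005+.048-.019+.087*np.cos(.42)
m.move_l(np.r_[p[:2],z0+.006],max_speed=.15); m.move_l(np.r_[p[:2],z0],max_speed=.03)
print("down",f(m.current_force()))
m.set_gripper(.2,20); m.dwell(.1); f0=m.current_force(); print(f(f0),m.current_grip_width())
piv=p[:2]-.087*np.sin(.42)*bx
for l in (.3,.2,.1,0):
    m.move_l(np.r_[piv+(.087*np.sin(l)-(.004 if l==0 else 0))*bx,.034+.087*np.cos(l)],max_speed=.06); print(l,f(m.current_force()-f0))
m.set_gripper(0,25); print("grip",m.current_grip_force(),m.current_grip_width())
q=m.current_ee_pos(); m.move_l(q+[0,0,.03],max_speed=.06); print(f(m.current_force()-f0))
lean(y); print(m.current_time())
E
```

```text
down [3.846, -1.983, 4.237]
[0.453, 0.196, 0.385] 0.20006847103796013
0.3 [-1.239, -0.225, -0.064]
0.2 [-0.073, 0.176, -0.874]
0.1 [-0.642, -0.001, -0.293]
0 [-0.05, -0.783, -0.207]
grip 24.401617348194122 0.09251842238814775
[-0.093, -0.864, -5.266]
side leg -1 198 slope [-0.0444, -0.0006]
side leg 1 24 slope [0.2267, 0.0169]
side rim 2203 [[-0.0436, -0.0656, -0.0995], [0.0489, 0.0605, -0.0773]]
   rim plane [-0.0121, 0.0135, -0.0794]
top rim 139 [[-0.044, -0.0571, -0.0995], [0.0489, 0.0633, -0.0765]]
   rim plane [-0.0041, -0.0057, -0.0805]
22.375
```

The bail is now upright with the basket level. Next I rotate, carry to above the hooks and check there.

```bash
python3 - <<'E'
from h import *
from lean import lean
f=lambda a:np.round(a,3).tolist()
q=m.current_ee_pos(); m.move_l(np.r_[q[:2],.215],max_speed=.12)
Rh=R(np.pi/2+.02)
m.move_l([.5795,-.34,.215],Rh,max_speed=.07); m.move_l([.5795,-.178,.215],max_speed=.09); m.dwell(.3)
print(f(m.current_ee_pos()),f(m.current_force()),m.current_time())
lean(np.pi/2+.02)
im,W=cloud("side"); crop("s4",im,180,380,120,300,4)
_,T=cloud("top")
for n,X in(("side",W),("top",T)):
    for k,lo,hi in(("R",[.53,-.21,.17],[.555,-.145,.212]),("L",[.605,-.21,.17],[.63,-.145,.212])):
        h=box(X,lo,hi)
        if len(h): print(n,k,len(h),f(h.mean(0)),f(h.min(0)),f(h.max(0)))
    h=box(X,[.55,-.14,.205],[.605,-.08,.225]); 
    if len(h): print(n,"head",f(h.min(0)),f(h.max(0)))
    h=box(X,[.49,-.21,.212],[.67,-.14,.245]); 
    if len(h): print(n,"bar",len(h),f(h.mean(0)),f(h.min(0)),f(h.max(0)))
E
```

```text
[0.579, -0.178, 0.215] [0.63, 0.258, -4.619] 27.2833
side leg -1 129 slope [-0.046, -0.0041]
side leg 1 126 slope [-0.0413, -0.004]
side rim 1875 [[-0.0459, -0.061, -0.0992], [0.0552, 0.0625, -0.0664]]
   rim plane [0.0456, -0.0015, -0.079]
top rim 56 [[-0.0125, -0.0002, -0.0994], [0.0461, 0.0308, -0.0814]]
side R 104 [0.546, -0.176, 0.194] [0.542, -0.201, 0.179] [0.551, -0.145, 0.206]
side L 109 [0.614, -0.175, 0.193] [0.61, -0.2, 0.178] [0.619, -0.145, 0.206]
side head [0.556, -0.134, 0.205] [0.605, -0.097, 0.225]
side bar 550 [0.578, -0.185, 0.232] [0.506, -0.199, 0.212] [0.653, -0.168, 0.245]
top R 25 [0.547, -0.192, 0.195] [0.543, -0.2, 0.183] [0.55, -0.184, 0.206]
top head [0.564, -0.132, 0.205] [0.592, -0.096, 0.225]
top bar 30 [0.549, -0.178, 0.236] [0.54, -0.181, 0.233] [0.556, -0.174, 0.239]
```

View pics/s4.png

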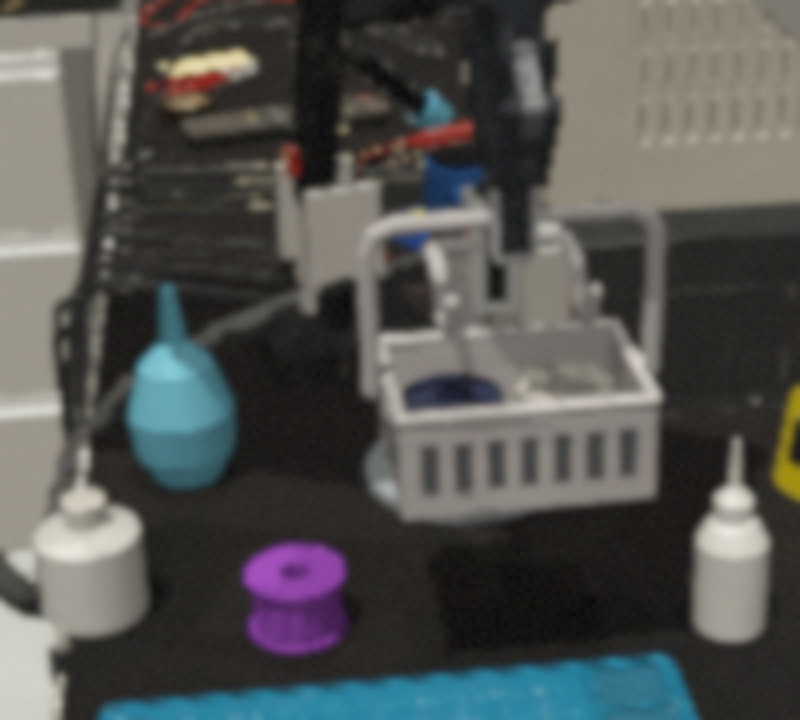

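The side crop shows the basket level above the hooks, with the bar at (360–660, 215). Both hooks sit under the bar at about (440,260) and (580,270). The bottle (730,560), jar and blower are clear. I'll lower slowly.

```bash
python3 - <<'E'
from h import *
f=lambda a:np.round(a,2).tolist()
p=m.current_ee_pos()
for z in (.185,.175,.170,.167,.164,.161,.158):
    m.move_l([.5795,-.178,z],max_speed=.04); fz=m.current_force(); print(z,f(fz))
    if fz[2]>-.3 and z<.167: break
print(m.current_time())
im,W=cloud("side"); crop("s5",im,240,360,150,260,5)
for k,lo,hi in(("R",[.53,-.22,.15],[.555,-.145,.212]),("L",[.605,-.22,.15],[.63,-.145,.212])):
    h=box(W,lo,hi); print(k,len(h),h.min(0).round(3),h.max(0).round(3))
E
```

```text
0.185 [-0.31, -0.82, -4.26]
0.175 [0.3, -0.08, -4.6]
0.17 [-0.26, -0.28, -5.45]
0.167 [0.86, -0.33, -4.43]
0.164 [-0.04, 0.06, -2.34]
0.161 [-0.14, -0.01, -0.62]
0.158 [-0.57, -0.7, 1.24]
30.0583
R 134 [ 0.53  -0.203  0.168] [ 0.555 -0.147  0.195]
L 136 [ 0.606 -0.201  0.168] [ 0.63  -0.146  0.196]
```

View pics/s5.png

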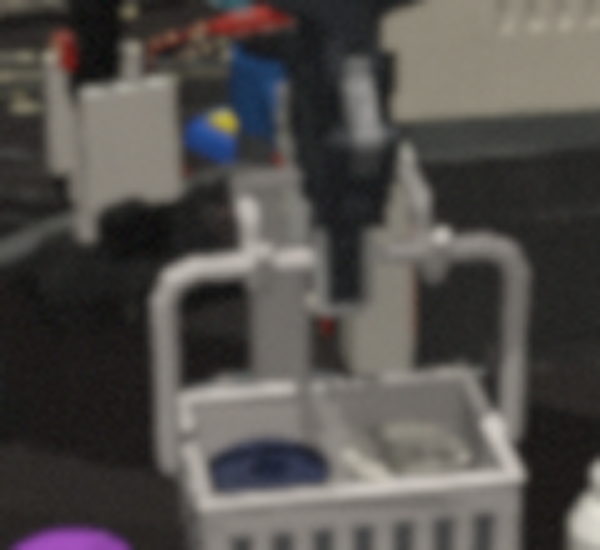

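The bar lies behind the hook tips at (250,215) and (440,240). The weight has gone onto the hooks (Fz from −5 to +1 N) and the hooks have sunk. Next I release and withdraw upward.

```bash
python3 - <<'E'
from h import *
from lean import lean
f=lambda a:np.round(a,3).tolist()
m.move_l([.5795,-.178,.160],max_speed=.03)
m.set_gripper(.15); m.set_gripper(.3); m.dwell(.3); print(f(m.current_force()))
m.move_l([.5795,-.178,.20],max_speed=.04); print(f(m.current_force())); m.move_l([.5795,-.178,.29],max_speed=.12); print(f(m.current_force()))
m.move_ptp([.40,-.35,.30],R(np.pi/2)); m.dwell(1.5)
im,W=cloud("side"); crop("s6",im,180,380,120,300,4); _,T=cloud("top")
for n,X in(("side",W),("top",T)):
    for k,lo,hi in(("hookR",[.542,-.23,.185],[.551,-.145,.24]),("hookL",[.61,-.23,.185],[.619,-.145,.24]),("barmid",[.56,-.22,.15],[.60,-.14,.25]),("rim",[.49,-.28,.08],[.67,-.1,.12]),("head",[.53,-.135,.205],[.625,-.085,.228])):
        h=box(X,lo,hi)
        if len(h): print(n,k,len(h),f(h.mean(0)),f(h.min(0)),f(h.max(0)))
    r=box(X,[.50,-.25,.085],[.66,-.1,.115])
    if len(r)>30: print(n,"plane",f(np.linalg.lstsq(np.c_[r[:,:2],np.ones(len(r))],r[:,2],rcond=None)[0]))
print(m.current_time())
E
```

```text
[0.016, 0.015, 0.627]
[0.148, -0.62, 0.473]
[-0.486, -0.18, -0.434]
side hookR 59 [0.546, -0.175, 0.192] [0.542, -0.203, 0.185] [0.55, -0.146, 0.198]
side hookL 58 [0.614, -0.173, 0.192] [0.61, -0.201, 0.185] [0.619, -0.146, 0.197]
side barmid 91 [0.58, -0.181, 0.181] [0.561, -0.185, 0.175] [0.599, -0.175, 0.185]
side rim 1770 [0.58, -0.19, 0.091] [0.505, -0.233, 0.08] [0.654, -0.131, 0.12]
side head 162 [0.577, -0.118, 0.216] [0.565, -0.127, 0.205] [0.591, -0.097, 0.225]
side plane [-0.003, -0.036, 0.09]
top hookR 41 [0.546, -0.167, 0.194] [0.542, -0.2, 0.185] [0.55, -0.146, 0.2]
top hookL 38 [0.614, -0.17, 0.193] [0.61, -0.198, 0.185] [0.618, -0.147, 0.2]
top barmid 68 [0.58, -0.177, 0.182] [0.561, -0.181, 0.176] [0.6, -0.173, 0.187]
top rim 654 [0.58, -0.18, 0.093] [0.505, -0.228, 0.08] [0.646, -0.132, 0.12]
top head 167 [0.578, -0.108, 0.22] [0.565, -0.123, 0.205] [0.592, -0.093, 0.227]
top plane [0.001, -0.082, 0.083]
35.8
```

View pics/s6.png

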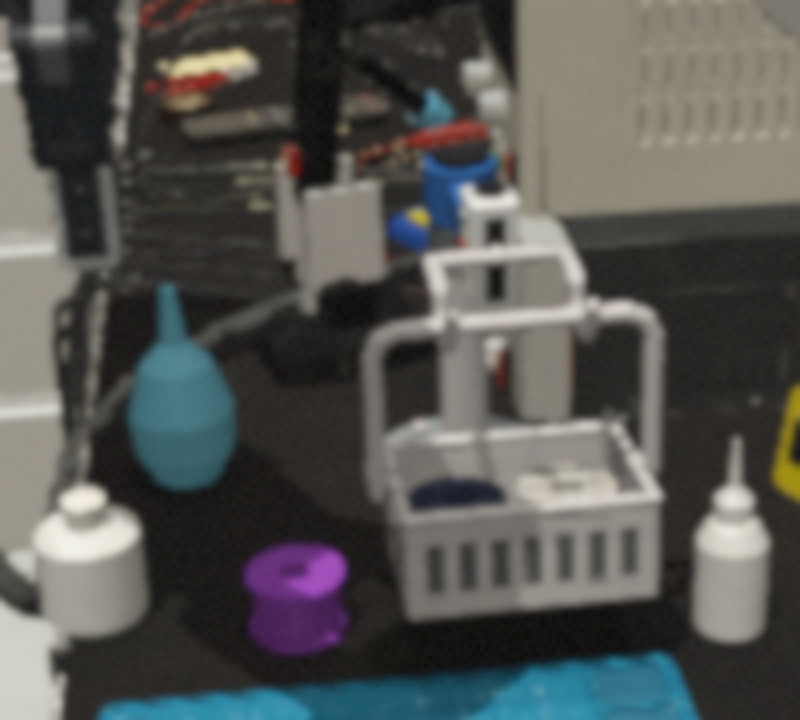

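The basket hangs level with its bar in both hooks at (450,325) and (590,325). Both spools are inside, the robot is clear, and the blower, jar and bottle have not moved. The hooks sank about 8 mm and the arm is at its stop, so I'll hand it in.

```bash
python3 -c "
from bench import manip as m
print(m.sign_off(), m.current_time())"
```

```text
the job is handed in; nothing more can be done
the job is handed in; nothing more can be done
```

The basket with both spools hangs level and still in the twin hooks of the balance arm, with the arm at its stop and the blower, jar and bottle untouched; I handed the job in at about 36 s, and no verdict was returned.

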